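# Nip the fingerboard and hold the sprung pointer at its length mark

### The arm

A 7-joint arm with a two-finger parallel gripper is mounted at the origin on the work surface. World frame = base frame: x ahead of the robot, y to its left, z up, the work surface at z = 0. Lengths are in mm, angles in rad, forces in N, time in s.
With the tool pointing down it reaches from about 400 to 850 mm from the base axis. Payload 4.5 kg.
Tool frame: the origin (TCP) lies between the finger pads; the fingertips stand 22 mm ahead of it and the grasp point (between the pads) lies 3 mm ahead of it (manip.finger_overhang is the distance from the TCP to the fingertips, in mm); z points along the fingers, y is the line along which they close (so a half turn about z gives the same grasp; the last joint's range is limited). The gripper opens to 88 mm and grips with 3 to 60 N. Pads are 18 mm wide; open, the fingers measure 123 mm over their backs; the gripper's body (75 mm by 187 mm) begins 45 mm behind the grasp point.
Start: joints at [1.338, 0.689, -0.195, 1.565, 0.157, 0.902, -0.215], TCP at [164.807, -602.902, 260.743] pointing down, gripper open.
Joint ranges: [-3.01, 3.01], [-0.46, 2.08], [-1.47, 1.51], [0.13, 2.56], [-1, 4.14], [0.04, 2.09], [-2.66, 2.66]. Speed limits (rad/s): [2.57, 2.57, 3.14, 3.14, 3.14, 3.14, 3.14].

### API

Orientations are given as a 3x3 rotation matrix whose columns are the frame's x, y, z axes.
In Python, from station import manip, get_image, order, nets gives the robot as it stands. The module is installed in compiled form; this text tells all that it offers.
- The arm moves only by the shell command python3 -m inch 'ROWS' [FORCE]. ROWS is JSON, one flat list of numbers, 5 for each row, row after row: the closure, from 0 (fully open) to 1 (shut), then the shift along the tool's x, y, z in units of 25 mm (1.0 is 25 mm), then the turn about the tool's z in units of 6 degrees (1.0 is 6 degrees). In form: [fingers, x, y, z, yaw, fingers, x, y, z, yaw, ...]. A call has 1 to 20 rows; each row is the pose to reach, as a shift and turn from the pose commanded when the call began, along the tool's axes at that moment; what a row does not reach only later rows make up. A row lasts 1/12 s, in which the tool goes at most 41.7 mm and 7.16 degrees, less where a joint would pass 70% of its speed; a pose out of reach is approached as far as the arm can. A call with a gripper value outside its range is refused whole. The fingers move at their own pace and stop on an object; FORCE is the grip in N (left out, the last holds). Time passes only in rows, so rows that repeat a pose let the fingers close. It gives the time, the measured TCP pose, the force, the opening and the grip force at its end, in the units of the state.
- manip.sense(): the state, without advancing time (a new reading comes with each control period).
- get_image(name): name is "side" or "top" or "wrist"; returns a dict with "image" (420x560x3 uint8, blue, green, red), "depth" (420x560 float32, mm along the optical axis (not along the pixel's ray), 0 where there is no reading), "camera_matrix" (3x3 intrinsics, pixels), "extrinsics" (4x4, takes a point from world to camera coordinates). Camera axes: x right, y up, looking along -z (the intrinsics and any distortion apply to the point x, -y, -z); pixel columns grow to the right and rows downward; lengths in mm; the calibration is good to about 2 mm. A picture is of the moment at which its call begins.
- order.sign_off(): hands the job in; it is judged then, once.
Trained networks look in the newest picture that a camera, given by its name, has taken for a name from the list of things; names that differ only in an ending like _2 or _b are one class to them, and where a whole thing is asked for, a point or a joint stands for the part that bears it (a point fixed in the world has none). Each returns a list of dicts, best first, with "score" (0 to 1); they miss things now and then, are a little off and sometimes report something else, mostly with a low value. They report only what shows in the picture. A call takes as long as a camera call.
- nets.search_frame(label, camera): "box" ([centre column, centre row, width, height] in pixels, round what is visible of it).
The state is a dict: "t": time; "q": joint angles; "dq": joint speeds; "effort": joint torques, N m; "position": TCP position; "ee_rot": TCP orientation; "wrist_force": force on the tool from outside, world axes, zero at the start; "torque": the same for the moment, N m; "grip_width": finger opening in mm; "gripper_force": force on a finger pad.
Only numpy, scipy, OpenCV 4.12 (cv2) and the standard library are available. Lean on these libraries where they do the work, as an engineer would, in place of code of your own. Each camera call takes 0.05 s, during which the arm holds its last target. There are 200 camera calls.

### The job

Get the fingerboard blank on the marking-out gauge ready for scribing: slide the gauge's jaw shut until the dark blank is firmly nipped between the two steel jaws, and leave it shut. Then pull the sprung rod out of its tube by the blue handle until its brass pointer is level with the white line of the red length mark, and finish while still holding it there by the handle against the spring. Do not shift the red mark, and leave the other things on the bench alone.

Things in the scene. Friction and masses are not known exactly. Their poses are not given: they have to be found in the camera images.
- gauge: Marking-out gauge fixed to the bench: plywood board 220 (x) x 420 (y) x 18 mm with the jaws, rod and mark on it. Origin on the bench surface, under the board; the board reaches from x -115 to +105 mm and y -210 to +210 mm. Its y axis runs along the board: the rod pulls out to +y, the mark rail and the blank run along y. Its x axis points across the board, from the sliding jaw to the fixed jaw. Board top 18 mm above the origin; nothing on it is higher than 96 mm.
- fixed_jaw: Fixed steel jaw on the board, 20 (x) x 80 (y) x 20 mm high; origin at the foot of its working face, which looks to the gauge's -x, at x = +25, y = -80, z = 18 mm in the gauge frame.
- jaw_post (a point): Point on the black square thumb post of the sliding jaw (16 x 16 mm, from 36 to 90 mm above the bench), on its axis, 70 mm above the bench and 20 mm behind the jaw's working face (steel, 80 mm long in y, 20 mm high, looking to the gauge's +x). Pinch or push it towards the gauge's +x to shut the jaw.
- jaw (a joint): Sliding jaw, m: how far it stands off from its shut place (0 = nipping the 50 mm wide blank against the fixed jaw, gap 50 mm; 0.045 = fully open). Falls as the jaw moves to the gauge's +x. Starts at 0.022 to 0.040. It slides with about 1.5 N of friction and stays where it is left; read it to see that the jaw is home.
- blank_center (a point): Loose dark wooden fingerboard blank, 50 (x) x 320 (y) x 9 mm, 0.15 kg, lying flat on the board between the jaws, a little off and skewed; the point is its centre, y along its length. Nipped, its centre lies at x = 0 in the gauge frame; the shutting jaw pushes it (up to about 2 N of friction) against the fixed jaw and squares it up; squaring it can take 10 N or so, and a slight skew may be left.
- blank: The same fingerboard blank; origin at the centre of its underside.
- handle_grip (a point): Point on the axis of the blue upright round handle at the outer end of the rod (18 mm across, from 36 to 96 mm above the bench), 74 mm above the bench, at x = +75 mm in the gauge frame; a good place to grip.
- rod (a joint): Telescoping rod, m pulled out of its steel tube: 0 = drawn in (its start), 0.13 = end stop. The handle and pointer move with it along the gauge's +y. The inner spring pulls it back with about 3 N at 0, plus 0.6 N for each 10 mm, and draws it in when it is let go.
- pointer_tip (a point): Tip of the thin brass pointer arm that reaches from the rod across the blank towards -x of the gauge, 48 mm above the bench; it lies 66 mm behind the handle's axis (along -y of the gauge) and passes over the mark.
- mark_line (a point): Middle of the white line on top of the red length mark (18 x 20 x 10 mm, its top 36 mm above the bench), on the rail at x = -56 mm in the gauge frame. Its frame is turned as the gauge's. The pointer is at length when tip and line have the same y in the gauge frame.
- mark (a joint): Place of the red mark along its rail, m: when the rod is at its length, joint rod equals this value. Lies between 0.045 and 0.100. Held by 6 N of friction.
- tin: Small open steel tin, 34 mm across, 16 mm high, on the gauge's board in front of the mark rail; to be left alone; origin at its underside's centre.
- sanding_block: Cork sanding block, 50 x 90 x 30 mm, on the bench; leave alone; origin at the centre of its underside.
- glue: Yellow glue bottle, 60 mm across, 160 mm high; leave alone; origin at the centre of its underside.
- varnish: Amber jar with red cap, 68 mm across, 100 mm high; leave alone; origin at the centre of its underside.
- mallet: Hammer lying on the bench; leave alone; origin on its underside.
- driver: Orange-handled screwdriver lying on the bench; leave alone; origin on its underside.
- rosette: Pale wooden ring, 100 mm across, 10 mm high; leave alone; origin at the centre of its underside.

How it is judged:
By the outcome, as a careful person would: the job done as asked, in the order asked, and still so for the second after the job is handed in, while the arm keeps its last pose, push and grip.
It also fails if it takes over 48 s, if anything falls off the work surface, if the arm or the gripper's body presses on something with over 40 N, if the wrist force passes 120 N, or if a joint passes its speed limit or range.

## Working session

There is one attempt and no reset: what is moved stays moved. The work goes in short steps, Python scripts to look and compute and a shell command to move; the robot and the scene stay as the last step left them, time stands still between calls to the robot, and variables do not carry over. Pictures are saved under pics/ and viewed, at most 10 in all, crops included, and the job is handed in when it is done.

```bash
mkdir -p pics; cat > h.py <<'E'
import numpy as np, cv2
from station import manip, get_image, order, nets
def world(im,u,v,d=None,z=None):
    K=im["camera_matrix"];E=np.array(im["extrinsics"])
    r=np.linalg.inv(K)@np.array([u,v,1.]); r=np.array([r[0],-r[1],-r[2]])
    R,t=E[:3,:3],E[:3,3]
    c=-R.T@t; w=R.T@r
    if z is not None: return c+w*(z-c[2])/w[2]
    return c+w*d
def proj(im,p):
    E=np.array(im["extrinsics"]);c=E[:3,:3]@p+E[:3,3]
    q=im["camera_matrix"]@np.array([c[0],-c[1],-c[2]]);return q[:2]/q[2]
E
python3 - <<'E'
from h import *
np.set_printoptions(precision=1,suppress=True)
s=manip.sense();print(s["position"],s["ee_rot"],s["t"],s["grip_width"])
for n in("top","side"):
    im=get_image(n);cv2.imwrite(f"pics/{n}0.png",im["image"])
    E=im["extrinsics"];print(n,-E[:3,:3].T@E[:3,3])
    for l in("gauge","fixed_jaw","jaw_post","handle_grip","pointer_tip","mark_line","blank","tin"):
        for r in nets.search_frame(l,n)[:2]:
            b=r["box"];u,v=int(b[0]),int(b[1]);d=im["depth"][min(v,419),min(u,559)]
            print(l,round(r["score"],2),np.array(b),world(im,b[0],b[1],d) if d>0 else 0)
E
```

```text
[ 164.6 -602.3  260. ] [[ 1.   0.3 -0. ]
 [ 0.3 -1.   0. ]
 [-0.  -0.  -1. ]] 0.0 87.91746065811306
top [ 302.9  -30.8 1558.8]
gauge 0.67 [329.  252.2  26.7   8.8] [ 485.  -183.2   83. ]
gauge 0.58 [297.1 230.5 145.5  73.2] [561.7 -99.3  26.3]
fixed_jaw 0.67 [286.2 202.6  27.3  10.6] [642.6 -71.2  51.2]
jaw_post 0.6 [313.8 233.4 113.1  20.8] [ 550.6 -148.4   24.7]
jaw_post 0.48 [326.1 249.   20.7  12.2] [ 493.6 -174.9   90.2]
handle_grip 0.53 [285.  222.9  29.2  52.4] [588.1 -65.   17.9]
pointer_tip 0.56 [120.2 202.1  30.6  27.6] [655.  399.3 116.9]
pointer_tip 0.5 [283.6 205.4  32.9  12.7] [641.2 -63.7  21.3]
blank 0.8 [313.4 233.  109.7  20.2] [ 551.8 -147.2   24.9]
blank 0.55 [283.  202.3  30.2  14. ] [643.9 -61.8  52.1]
tin 0.68 [279.7 259.9   8.2   8. ] [478.  -43.   18.8]
side [  388.9 -1063.7   803.3]
gauge 0.72 [295.  220.6   9.8  26.8] [635.8 -42.9  56.2]
gauge 0.57 [278.6 259.6 103.3 111.4] [ 561.3 -164.9   23.4]
fixed_jaw 0.48 [293.9 264.5  11.7  21.8] [ 593.3 -208.7   37.1]
fixed_jaw 0.28 [325.3 185.5  51.   12.4] [798.7 189.6  17.4]
jaw_post 0.52 [257.6 265.   11.3  24.3] [ 499.7 -193.9   40.7]
jaw_post 0.39 [209.1 174.7  21.9  21.5] [411.9 339.5  28.2]
handle_grip 0.75 [296.4 222.3  12.3  30.8] [639.8 -43.9  50.2]
pointer_tip 0.57 [290.9 221.9  23.9  30.6] [635.2   8.1  16.1]
mark_line 0.41 [252.  232.9   3.2   2.8] [507.7 -44.7  34.3]
blank 0.85 [275.2 263.1  37.1  77.1] [ 548.6 -181.7   27.6]
tin 0.45 [241.1 237.6   5.2  12.5] [475.4 -42.4  21. ]
tin 0.43 [364.3 264.8  25.2  41.4] [ 753.4 -288.7   73.5]
```

```bash
python3 - <<'E'
import cv2
a=cv2.imread("pics/top0.png")[170:320,200:400];b=cv2.imread("pics/side0.png")[180:330,190:390]
cv2.imwrite("pics/a.png",cv2.resize(a,None,fx=4,fy=4,interpolation=cv2.INTER_CUBIC))
cv2.imwrite("pics/b.png",cv2.resize(b,None,fx=4,fy=4,interpolation=cv2.INTER_CUBIC))
E
```

```text
(no output)
```

View pics/a.png

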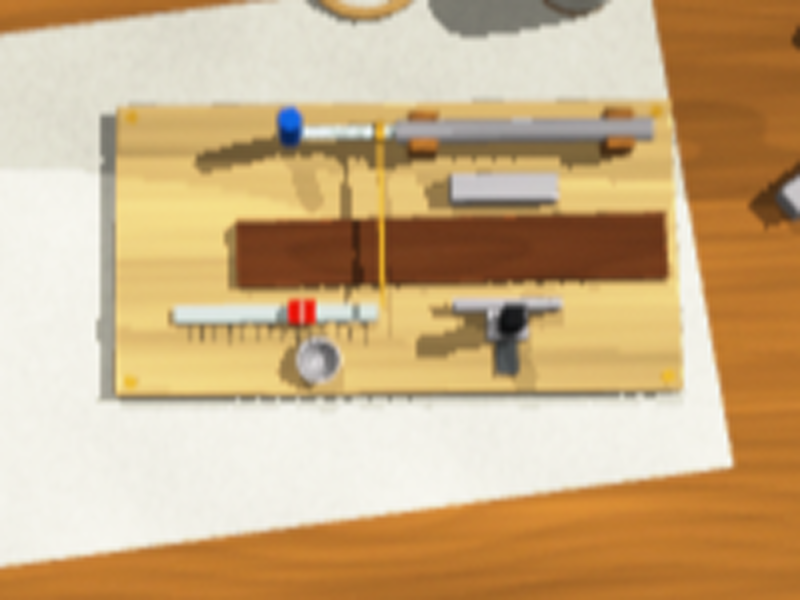

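View pics/b.png

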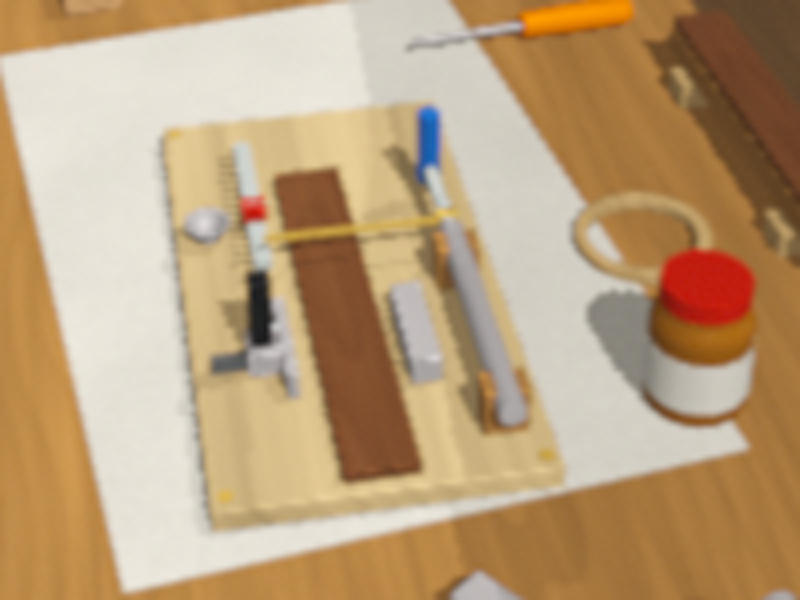

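The pictures show the gauge with +y to the left in the top view: handle at about (290,120) in the 4× crop, pointer near column 381, white line near (302,312), post near (512,318), tin near (318,360). I'll fit the gauge pose from its corners.

```bash
python3 - <<'E'
from h import *
from scipy.optimize import least_squares
np.set_printoptions(precision=1,suppress=True)
im=get_image("top");si=get_image("side")
W=lambda u,v,z:world(im,200+u/4-.4,170+v/4-.4,z=z)
S=lambda u,v,z:world(si,190+u/4-.4,180+v/4-.4,z=z)
P=np.array([[105,210],[105,-210],[-115,210],[-115,-210]],float)
for n,Q in(("top",[W(118,107,18),W(668,102,18),W(118,395,18),W(682,390,18)]),("side",[S(428,103,18),S(562,463,18),S(165,130,18),S(212,510,18)])):
    Q=np.array(Q)
    def f(p):
        c,s=np.cos(p[2]),np.sin(p[2]);return (P@np.array([[c,s],[-s,c]])+p[:2]-Q[:,:2]).ravel()
    r=least_squares(f,[560,-100,0],x_scale=[100,100,1]);x,y,a=r.x;print(n,x,y,a.round(4),r.fun)
    c,s=np.cos(a),np.sin(a);G=lambda p:np.array([[c,s],[-s,c]])@(p[:2]-[x,y])
    if n=="top":
        L=dict(post=(512,307,90),handle=(290,113,96),line=(302,312,36),tip=(381,310,48),tin=(318,360,34),fj=(503,199,38))
        F=W
    else:
        L=dict(post=(260,275,90),handle=(429,112,96),line=(254,205,36),tip=(270,240,48));F=S
    for k,v in L.items(): p=F(*v);print(k,p,G(p))
E
```

```text
top 565.7098563236221 -104.52708740444811 -0.0439 [ 0.9  1.3  1.3 -2.6 -1.3  3.3 -0.9 -2. ]
post [ 500.9 -179.7   90. ] [-61.4 -78. ]
handle [648.7 -30.4  96. ] [79.7 77.7]
line [512.9 -31.4  36. ] [-56.   70.7]
tip [509.6 -88.8  48. ] [-56.8  13.2]
tin [477.3 -41.2  34. ] [-91.1  59.4]
fj [ 588.6 -184.3   38. ] [ 26.3 -78.7]
side 564.0894289504128 -109.87987786709043 -0.0404 [ 4.4  5.2  1.7 -5.4 -4.   4.5 -2.1 -4.3]
post [ 495.5 -184.9   90. ] [-65.5 -77.8]
handle [642.8 -35.7  96. ] [75.6 77.3]
line [512.1 -37.8  36. ] [-54.9  69.9]
tip [514.7 -96.6  48. ] [-49.9  11.3]
```

```bash
cat >> h.py <<'E'
def shift(goal,ang=None):
    s=manip.sense();R=np.array(s["ee_rot"]);p=np.array(s["position"])
    d=R.T@(np.array(goal)-p)/25
    cur=np.arctan2(R[1,0],R[0,0]); y=0 if ang is None else -np.degrees(ang-cur)/6
    print("t",round(s["t"],2),"pos",p.round(1),"yawnow",cur.round(4),"rows",d.round(3),"yaw",round(y,3),"w",round(s["grip_width"],1),"F",np.round(s["wrist_force"],1),"gf",round(s["gripper_force"],1))
E
python3 -c "
from h import *
shift([498,-181,230],-.042)"
```

```text
t 1.0 pos [ 164.8 -602.9  260.7] yawnow 0.2668 rows [ 17.306 -12.766   1.228] yaw 2.949 w 88.1 F [ 0.7  0.3 -0.3] gf 0.0
```

```bash
python3 -m inch '[0,1,-0.7,0,0.2, 0,2.5,-1.8,0.1,0.4, 0,4,-2.9,0.2,0.7, 0,5.3,-3.9,0.3,0.9, 0,6.6,-4.9,0.4,1.1, 0,7.9,-5.8,0.5,1.3, 0,9.2,-6.8,0.6,1.5, 0,10.5,-7.7,0.7,1.7, 0,11.8,-8.7,0.8,1.9, 0,13.1,-9.7,0.9,2.1, 0,14.4,-10.6,1,2.4, 0,15.6,-11.5,1.1,2.6, 0,16.5,-12.2,1.2,2.8, 0,17.1,-12.6,1.23,2.95, 0,17.3,-12.77,1.23,2.95, 0,17.3,-12.77,1.23,2.95]'
python3 - <<'E'
from h import *
np.set_printoptions(precision=1,suppress=True)
shift([498,-181,230],-.042)
im=get_image("wrist");E=im["extrinsics"];print(-E[:3,:3].T@E[:3,3])
cv2.imwrite("pics/w1.png",im["image"])
for l in("jaw_post","handle_grip","pointer_tip","mark_line","blank"):
    for r in nets.search_frame(l,"wrist")[:2]:
        b=r["box"];u,v=int(b[0]),int(b[1]);d=im["depth"][min(v,419),min(u,559)]
        print(l,round(r["score"],2),np.array(b),world(im,b[0],b[1],d))
E
```

```text
t: 2.33
position: [498.8, -179.3, 230.0]
ee_rot: [[0.999, -0.038, 0.001], [-0.038, -0.999, 0.0], [0.001, -0.0, -1.0]]
wrist_force: [-0.8, 0.3, 0.3]
grip_width: 88.1
gripper_force: 0.0
t 2.33 pos [ 498.8 -179.3  230. ] yawnow -0.0382 rows [-0.   0.1 -0. ] yaw 0.036 w 88.1 F [-0.8  0.3  0.3] gf 0.0
[ 564.6 -182.5  353.7]
jaw_post 0.56 [284.8 194.1  80.8  38.9] [ 502.2 -184.5   73.1]
handle_grip 0.78 [130.   98.6 128.2 169. ] [597.6 -27.7  18.2]
pointer_tip 0.88 [130.9  98.2 130.  171.3] [598.  -28.7  18. ]
mark_line 0.94 [144.2 179.1  25.7  18.1] [515.8 -38.   36.5]
blank 0.59 [285.2  93.3  83.   24.7] [ 594.8 -188.6   37.3]
```

View pics/w1.png

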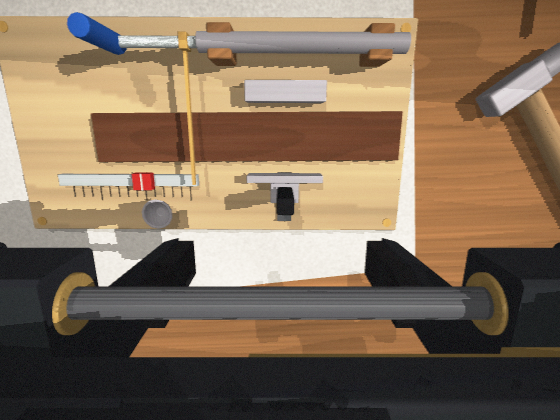

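The wrist view shows the post at (285,205), sliding jaw at row 178, fixed jaw at row 91, white line at (142,181), pointer tip at (194,183), handle top at (80,25).

```bash
python3 - <<'E'
from h import *
np.set_printoptions(precision=1,suppress=True)
im=get_image("wrist")
a=-.042;c,s=np.cos(a),np.sin(a)
for k,u,v,z in(("posttop",285.5,214,90),("slidface",285,173.5,38),("fixface",286,102,38),("fixback",286,80,38),("line",142.5,178,36),("tip",194,183,48),("pointbase",186,48,48),("handletop",80,26,96),("cornerTL",0,20,18),("TR",417,18,18),("BL",34,230,18),("BR",398,230,18),("blankLL",97,161,27),("blankLR",400,159,27)):
    w=world(im,u,v,z=z);print(k,w,np.array([[c,s],[-s,c]])@(w[:2]-[565,-106]),world(im,u,v,im["depth"][int(v),int(u)]))
g=cv2.resize(im["image"][150:250,230:350],None,fx=6,fy=6,interpolation=cv2.INTER_CUBIC);cv2.imwrite("pics/w1c.png",g)
E
```

```text
posttop [ 485.5 -187.8   90. ] [-76. -85.] [ 465.6 -188.2   22.1]
slidface [ 514.1 -189.4   38. ] [-47.4 -85.4] [ 513.6 -189.4   34.8]
fixface [ 584.4 -193.2   38. ] [ 23.  -86.3] [ 585.8 -193.7   17.9]
fixback [ 604.5 -194.    38. ] [ 43.1 -86.3] [ 604.6 -194.    37.3]
line [515.8 -39.8  36. ] [-52.  64.] [515.9 -40.2  36.7]
tip [510.1 -96.7  48. ] [-55.3   7. ] [505.6 -89.1  22. ]
pointbase [ 634.3 -104.    48. ] [69.2  4.9] [641.3 -96.   18.2]
handletop [641.7 -39.   96. ] [73.9 70.2] [642.  -38.6  95.3]
cornerTL [674.4  82.6  18. ] [101.4 193. ] [674.2  82.   18.6]
TR [ 657.7 -324.5   18. ] [ 101.8 -214.4] [ 662.8 -332.    -0.2]
BL [458.3 103.9  18. ] [-115.4  205.2] [453.1 118.3   1.3]
BR [ 439.2 -317.8   18. ] [-116.8 -216.9] [ 432.7 -324.7    0.3]
blankLL [534.8   9.7  27. ] [-35.1 114.3] [533.9  15.5  17.4]
blankLR [ 522.3 -312.1   27. ] [ -34.  -207.7] [ 519.  -322.4    0.1]
```

View pics/w1c.png

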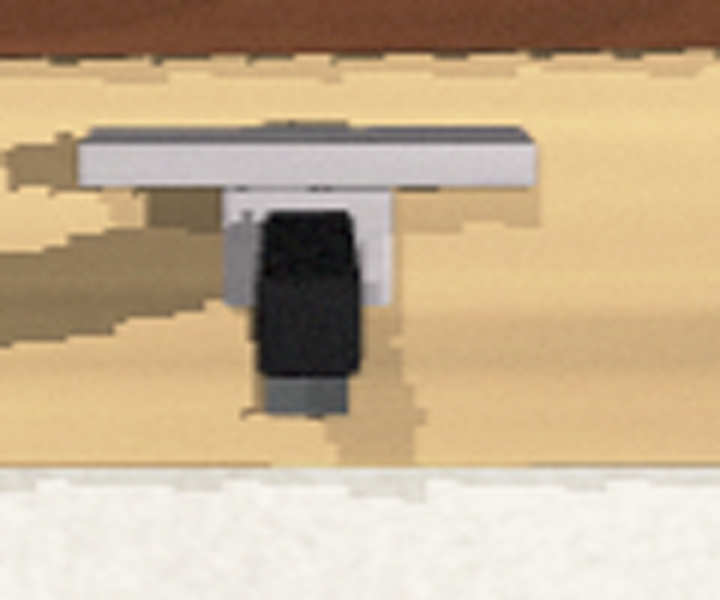

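```bash
python3 -m inch '[0,-0.1,0.1,1,0, 0,-0.18,0.21,2.4,0, 0,-0.18,0.21,3.8,0, 0,-0.18,0.21,5,0, 0,-0.18,0.21,5.9,0, 0,-0.18,0.21,6.28,0, 0,-0.18,0.21,6.28,0, 1,-0.18,0.21,6.28,0, 1,-0.18,0.21,6.28,0, 1,-0.18,0.21,6.28,0, 1,-0.18,0.21,6.28,0, 1,-0.18,0.21,6.28,0, 1,-0.18,0.21,6.28,0]' 45
```

```text
t: 3.77
position: [493.4, -186.1, 73.6]
ee_rot: [[0.999, -0.042, 0.001], [-0.042, -0.999, -0.0], [0.001, 0.0, -1.0]]
wrist_force: [0.6, -0.6, -0.4]
grip_width: 50.0
gripper_force: 0.0
```

```bash
python3 -m inch '[1,0,0,0,0, 1,0,0,0,0, 1,0,0,0,0, 1,0,0,0,0, 1,0,0,0,0, 1,0,0,0,0, 1,0,0,0,0, 1,0,0,0,0]'
```

```text
t: 4.43
position: [493.2, -183.9, 72.9]
ee_rot: [[0.999, -0.04, -0.0], [-0.04, -0.999, 0.003], [-0.001, -0.003, -1.0]]
wrist_force: [-0.9, 5.1, 2.0]
grip_width: 15.7
gripper_force: 45.0
```

```bash
python3 -m inch '[1,0.1,0,0,0, 1,0.2,0,0,0, 1,0.3,0,0,0, 1,0.4,0,0,0, 1,0.5,0,0,0, 1,0.6,0,0,0, 1,0.7,0,0,0, 1,0.75,0,0,0, 1,0.75,0,0,0]'
```

```text
t: 5.18
position: [511.1, -184.6, 72.9]
ee_rot: [[0.999, -0.04, -0.002], [-0.04, -0.999, 0.003], [-0.002, -0.003, -1.0]]
wrist_force: [-0.5, 5.1, 3.6]
grip_width: 15.5
gripper_force: 45.0
```

```bash
python3 -m inch '[1,0.04,0,0,0, 1,0.08,0,0,0, 1,0.12,0,0,0, 1,0.12,0,0,0]'
```

```text
t: 5.52
position: [513.9, -184.7, 72.9]
ee_rot: [[0.999, -0.041, -0.003], [-0.041, -0.999, 0.003], [-0.003, -0.003, -1.0]]
wrist_force: [-1.8, 5.5, 3.5]
grip_width: 15.7
gripper_force: 45.0
```

```bash
python3 -m inch '[1,0.05,0,0,0, 1,0.1,0,0,0, 1,0.15,0,0,0, 1,0.2,0,0,0, 1,0.2,0,0,0]'
```

```text
t: 5.93
position: [516.5, -184.8, 72.9]
ee_rot: [[0.999, -0.041, -0.007], [-0.041, -0.999, 0.003], [-0.008, -0.003, -1.0]]
wrist_force: [-5.8, 5.8, 8.6]
grip_width: 15.4
gripper_force: 45.0
```

```bash
python3 -m inch '[1,0.05,0,0,0, 1,0.1,0,0,0, 1,0.15,0,0,0, 1,0.2,0,0,0, 1,0.2,0,0,0]'
```

```text
t: 6.35
position: [516.7, -184.8, 72.9]
ee_rot: [[0.999, -0.042, -0.017], [-0.042, -0.999, 0.005], [-0.017, -0.004, -1.0]]
wrist_force: [-14.2, 6.4, 17.4]
grip_width: 15.4
gripper_force: 45.0
```

```bash
python3 -m inch '[1,0.1,0,0,0, 1,0.2,0,0,0, 1,0.2,0,0,0]'
```

```text
t: 6.6
position: [517.1, -184.9, 72.8]
ee_rot: [[0.999, -0.043, -0.026], [-0.043, -0.999, 0.006], [-0.027, -0.005, -1.0]]
wrist_force: [-22.1, 5.7, 23.8]
grip_width: 15.5
gripper_force: 45.0
```

```bash
python3 - <<'E'
from h import *
im=get_image("wrist");cv2.imwrite("pics/w2.png",im["image"])
E
```

```text
(no output)
```

View pics/w2.png

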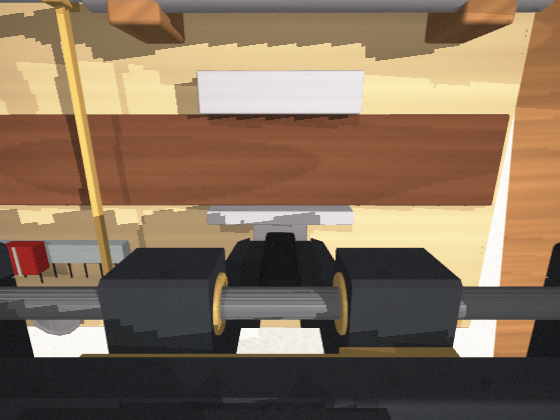

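The blank is squarely between the two steel jaws (sliding jaw face at row 206, fixed at row 114) and 22 N moves it no further: home. I ease off, release and rise.

```bash
python3 -m inch '[1,-0.15,0,0,0, 1,-0.3,0,0,0, 1,-0.38,0,0,0, 1,-0.38,0,0,0, 0.3,-0.38,0,0,0, 0.3,-0.38,0,0,0, 0.3,-0.38,0,0,0, 0.3,-0.38,0,0,0, 0.3,-0.38,0,0,0, 0.3,-0.38,0,-0.5,0, 0.3,-0.38,0,-1.5,0, 0.3,-0.38,0,-2.4,0, 0.3,-0.38,0,-2.7,0, 0.3,-0.38,0,-2.7,0]'; python3 -c "
from h import *
shift([641.5,-39,140],-.043)
im=get_image('wrist')
cv2.imwrite('pics/w3.png',im['image'])
for n in ('jaw_post','mark_line'):
  for r in nets.search_frame(n,'wrist')[:1]: print(n,r)
"
```

```text
t: 7.82
position: [521.8, -187.7, 142.9]
ee_rot: [[0.999, -0.042, 0.005], [-0.042, -0.999, -0.002], [0.005, 0.001, -1.0]]
wrist_force: [-1.0, -0.1, -0.2]
grip_width: 61.9
gripper_force: 0.0
t 7.82 pos [ 521.8 -187.7  142.9] yawnow -0.0424 rows [ 4.532 -6.147  0.13 ] yaw 0.005 w 61.9 F [-1.  -0.1 -0.2] gf 0.0
jaw_post {'box': [276.7, 223.8, 106.0, 62.5], 'score': 0.89}
mark_line {'box': [89.2, 232.4, 27.7, 25.2], 'score': 0.57}
```

View pics/w3.png

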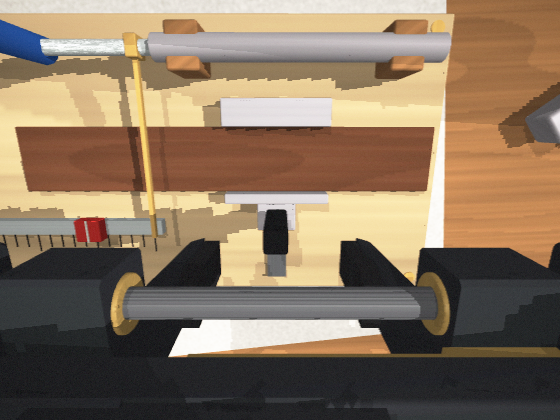

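The jaw stayed shut on the blank (no gap at rows 127 and 191). On to the handle.

```bash
python3 -m inch '[0.3,0.5,-0.7,0,0, 0.3,1.3,-1.8,0,0, 0.3,2.2,-3,0,0, 0.3,3.1,-4.2,0,0, 0.3,3.9,-5.3,0,0, 0.3,4.4,-6,0,0, 0.3,4.53,-6.15,0.1,0, 0.3,4.53,-6.15,0.1,0, 0.3,4.53,-6.15,0.1,0]'; python3 -c "
from h import *
shift([641.5,-39,77],-.043)
im=get_image('top')
W=lambda u,v,z:print(world(im,200+u/4-.4,170+v/4-.4,z=z))
for n in ('top','side'):
  im=get_image(n)
  for r in nets.search_frame('handle_grip',n)[:2]:
    b=r['box'];print(n,r,world(im,b[0],b[1],z=66))
im=get_image('wrist');cv2.imwrite('pics/w4.png',im['image'])
for r in nets.search_frame('handle_grip','wrist')[:2]: print(r)
"
```

```text
t: 8.72
position: [638.3, -39.9, 136.6]
ee_rot: [[0.999, -0.043, -0.004], [-0.043, -0.999, -0.002], [-0.003, 0.002, -1.0]]
wrist_force: [0.0, 0.9, -0.0]
grip_width: 61.3
gripper_force: 0.0
t 8.72 pos [638.3 -39.9 136.6] yawnow -0.0431 rows [ 0.135 -0.044  2.382] yaw -0.001 w 61.3 F [ 0.   0.9 -0. ] gf 0.0
side {'box': [277.3, 226.4, 47.2, 27.0], 'score': 0.45} [577.3203027 -72.4754786  66.       ]
{'box': [313.8, 275.6, 129.2, 157.2], 'score': 0.85}
```

```bash
python3 -m inch '[0.3,0.13,-0.04,0.8,0, 0.3,0.13,-0.04,1.6,0, 0.3,0.13,-0.04,2.1,0, 0.3,0.13,-0.04,2.28,0, 0.3,0.13,-0.04,2.28,0, 1,0.13,-0.04,2.28,0, 1,0.13,-0.04,2.28,0, 1,0.13,-0.04,2.28,0, 1,0.13,-0.04,2.28,0, 1,0.13,-0.04,2.28,0, 1,0.13,-0.04,2.28,0, 1,0.13,-0.04,2.28,0, 1,0.13,-0.04,2.28,0, 1,0.13,-0.04,2.28,0, 1,0.13,-0.04,2.28,0, 1,0.13,-0.04,2.28,0]' 40
```

```text
t: 10.4
position: [643.8, -32.2, 81.5]
ee_rot: [[0.999, -0.039, 0.001], [-0.039, -0.999, 0.006], [0.001, -0.006, -1.0]]
wrist_force: [-0.1, 7.8, 1.5]
grip_width: 17.3
gripper_force: 40.0
```

```bash
python3 -m inch '[1,0,-0.2,0,0, 1,0,-0.5,0,0, 1,0,-0.8,0,0, 1,0,-1.1,0,0, 1,0,-1.4,0,0, 1,0,-1.7,0,0, 1,0,-2,0,0, 1,0,-2.2,0,0, 1,0,-2.3,0,0, 1,0,-2.3,0,0, 1,0,-2.3,0,0]'
python3 - <<'E'
from h import *
T=[get_image(n) for n in("top","side","wrist")]
c=[T[0]["image"][230:280,250:320],T[1]["image"][200:250,225:295]]
cv2.imwrite("pics/d.png",np.hstack([cv2.resize(x,(400,286),interpolation=cv2.INTER_CUBIC) for x in c]))
cv2.imwrite("pics/w5.png",T[2]["image"])
shift(manip.sense()["position"])
E
```

```text
t: 11.32
position: [646.0, 19.2, 81.4]
ee_rot: [[0.999, -0.042, 0.001], [-0.042, -0.999, -0.002], [0.001, 0.002, -1.0]]
wrist_force: [0.6, -5.5, 4.2]
grip_width: 17.2
gripper_force: 40.0
t 11.47 pos [646.   18.8  81.4] yawnow -0.0427 rows [0. 0. 0.] yaw 0 w 16.7 F [ 1.1 -6.9  3.7] gf 40.0
```

View pics/w5.png

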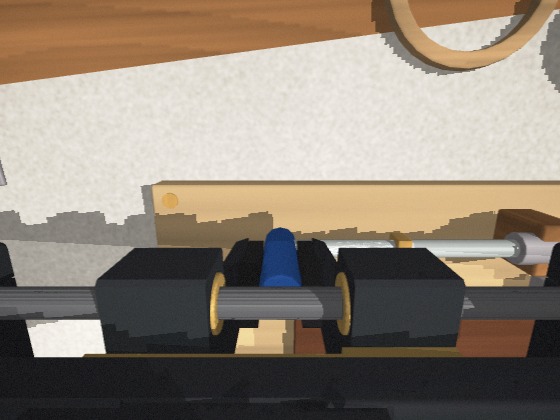

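View pics/d.png

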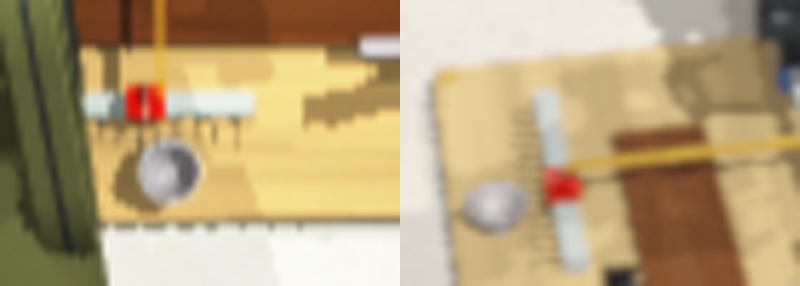

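The handle is held and pulled about 51 mm; in the top crop the pointer is at column 160, just right of the red mark's white line at 145. I measure sub-pixel in the top view, where parallax nearly vanishes, with the side view as a check.

```bash
cat > m.py <<'E'
from h import *
a=-.043;gx=np.array([np.cos(a),np.sin(a)]);gy=np.array([-np.sin(a),np.cos(a)])
def meas(im,I,rows,cols,mb):
    I=I.astype(float)
    # pointer over the dark blank: column centroid of extra green per row
    ys=[]
    for v in rows:
        g=I[v,cols[0]:cols[1],1];e=np.clip(g-np.median(g)-25,0,None)
        if e.sum()>20:
            u=(e*np.arange(*cols)).sum()/e.sum(); p=world(im,u,v,z=48); ys.append(p[:2]@gy)
    u0,v0,u1,v1=mb;M=I[v0:v1,u0:u1]
    sat=np.clip(M[...,2]-np.maximum(M[...,1],M[...,0])-40,0,None)
    V,U=np.mgrid[v0:v1,u0:u1]
    c=world(im,(sat*U).sum()/sat.sum(),(sat*V).sum()/sat.sum(),z=36)
    rv=np.where(sat.max(1)>60)[0]; wl=[]
    for r in rv:   # white line: green peak inside the red
        us=np.where(sat[r]>60)[0]
        if len(us)<3: continue
        s=slice(us[0]+1,us[-1]);e=M[r,s,1]-M[r,s,1].min()
        if e.sum()>20: wl.append(world(im,u0+us[0]+1+(e*np.arange(len(e))).sum()/e.sum(),v0+r,z=36)[:2]@gy)
    print("ptr",np.round(ys,1),"mean",np.mean(ys).round(2),"red",(c[:2]@gy).round(2),"white",np.round(wl,1))
if __name__=="__main__":
    im=get_image("top");print(im["image"].shape)
    meas(im,cv2.imread("pics/top0.png"),range(228,240),(288,305),(268,240,284,255))
    meas(im,im["image"],range(228,236),(272,288),(268,240,284,255))
    print(manip.sense()["position"][:2]@gy)
    u=im["image"];print(u[243:252,268:284,1]);print(u[243:252,268:284,2])
E
python3 m.py
```

```text
(420, 560, 3)
ptr [-68.2 -68.2 -68.2 -68.1 -68.1 -68.  -68.  -67.9 -67.8 -67.8 -67.7 -67.8] mean -67.98 red -8.87 white [-9.  -9.2 -9.1 -9.2 -9.1 -9.7]
ptr [-17.  -17.  -16.9 -16.9 -16.9 -16.8 -17.  -17.1] mean -16.97 red -8.92 white [ -9.7 -11.5 -10.3  -9.2  -9.   -9.8]
46.58515755185091
[[116 102 115 182 187 186 186 187 186 184 182 189 190 190 195 217]
 [119 105 116 180 159 146 144 150 147 154 166 190 192 193 196 219]
 [139 127 122 172 100  63  62  85  70  97 148 199 204 203 205 219]
 [189 176 133 147  55  21  28  67  36  62 134 210 217 216 216 220]
 [217 183 134 122  42  17  28  73  33  36 103 214 221 222 222 224]
 [216 148 127 119  41  19  36 101  38  22  77 212 221 220 220 220]
 [200 135 121 115  48  21  44 121  45  22  71 197 206 197 200 199]
 [157 119 112 108  59  34  46 107  49  49  87 159 163 155 180 179]
 [115 112 102 103  89  80  70 100  87 111 146 156 140 158 189 187]]
[[141 125 140 218 225 225 223 223 225 227 229 226 226 225 229 243]
 [144 128 142 219 227 223 200 201 223 228 235 228 227 227 229 242]
 [158 143 143 212 227 219 160 162 220 229 240 229 226 226 227 237]
 [189 175 139 179 221 218 145 150 218 223 240 224 219 218 219 223]
 [206 173 127 140 218 218 153 171 220 221 238 218 212 211 212 214]
 [204 138 118 134 215 220 193 210 224 227 238 216 210 209 209 208]
 [189 127 114 129 206 219 220 227 223 225 236 203 194 187 191 191]
 [155 124 119 127 169 184 187 199 189 197 217 175 164 161 197 194]
 [133 134 122 128 135 135 126 147 141 169 202 189 166 189 224 220]]
```

```bash
python3 -m inch '[1,0,-0.1,0,0, 1,0,-0.2,0,0, 1,0,-0.3,0,0, 1,0,-0.32,0,0, 1,0,-0.32,0,0, 1,0,-0.32,0,0]'
python3 - <<'E'
from m import *
im=get_image("top")
meas(im,im["image"],range(228,240),(270,284),(268,240,284,255))
print(manip.sense()["position"][:2]@gy)
for n,(x,y) in (("top",(255,225)),("side",(230,215))):
    c=get_image(n)["image"][y:y+37,x:x+50];cv2.imwrite(f"pics/f{n}.png",cv2.resize(c,(400,296),interpolation=cv2.INTER_CUBIC))
cv2.imwrite("pics/f.png",np.hstack([cv2.imread("pics/ftop.png"),cv2.imread("pics/fside.png")]))
E
```

```text
t: 12.02
position: [646.3, 26.5, 81.4]
ee_rot: [[0.999, -0.043, 0.001], [-0.043, -0.999, -0.003], [0.001, 0.003, -1.0]]
wrist_force: [0.5, -6.0, 4.0]
grip_width: 16.8
gripper_force: 40.0
ptr [-9.7 -9.7 -9.6 -9.6 -9.6 -9.5 -9.5 -9.5 -9.4 -9.4] mean -9.55 red -9.96 white [-9.1 -9.2 -9.4 -9.2 -9.1 -9.8]
54.30208419461478
```

View pics/f.png

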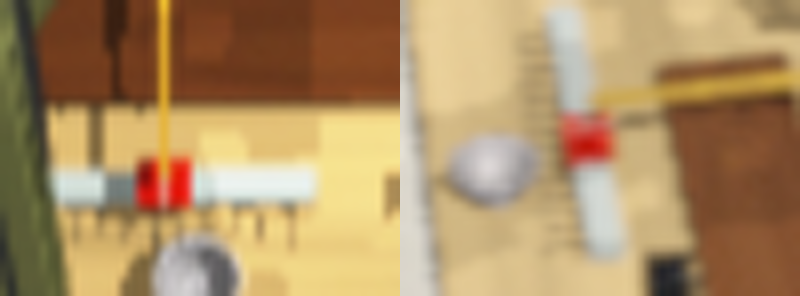

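In the top view the pointer (column 164 of the crop) runs straight onto the white line (164); measured offset is about 0.1 mm. I hold briefly, recheck and hand in.

```bash
python3 -m inch '[1,0,0,0,0, 1,0,0,0,0, 1,0,0,0,0, 1,0,0,0,0, 1,0,0,0,0, 1,0,0,0,0]'
python3 - <<'E'
from m import *
im=get_image("top")
meas(im,im["image"],range(228,240),(270,284),(268,240,284,255))
s=manip.sense();print(s["position"][:2]@gy,s["gripper_force"])
print(order.sign_off())
E
```

```text
t: 12.67
position: [646.3, 26.5, 81.4]
ee_rot: [[0.999, -0.043, 0.001], [-0.043, -0.999, -0.003], [0.001, 0.003, -1.0]]
wrist_force: [1.5, -6.0, 4.1]
grip_width: 16.9
gripper_force: 40.0
ptr [-9.7 -9.7 -9.6 -9.6 -9.6 -9.5 -9.5 -9.5 -9.4 -9.4] mean -9.55 red -9.93 white [-9.5 -9.4 -9.3 -9.2 -9.1 -9.8]
54.2402440029798 40.018210262060165
the job is handed in; nothing more can be done
None
```

Job handed in: the jaw is shut with the blank nipped, and the arm is holding the rod by its handle with the pointer within about half a millimetre of the white line by the top camera (no verdict was returned).

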